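# Brush out the tumblers and set them round the mortar

### The arm

A 7-joint arm with a two-finger parallel gripper is mounted at the origin on the work surface. World frame = base frame: x ahead of the robot, y to its left, z up, the work surface at z = 0. Lengths are in m, angles in rad, forces in N, time in s.
With the tool pointing down it reaches from about 0.4 to 0.875 m from the base axis. Payload 19.3 kg.
Tool frame: the origin (TCP) lies between the finger pads; the fingertips stand 17 mm ahead of it and the grasp point (between the pads) lies 2 mm behind it; z points along the fingers, y is the line along which they close (so a half turn about z gives the same grasp; the last joint's range is limited). The gripper opens to 85 mm and grips with 20 to 120 N. Pads are 22 mm wide; open, the fingers measure 114 mm over their backs; the gripper's body (76 mm by 85 mm) begins 54 mm behind the grasp point. The pads swing forward as they close: fully open they stand 13 mm farther back than shut.
Start: joints at [-1.266, 0.521, -0.036, 1.599, 0.021, 1.021, -0.113], TCP at [0.229, 0.582, 0.248] pointing down, gripper open.
Joint ranges: [-2.91, 2.91], [-0.3, 2.13], [-1.5, 1.42], [0.17, 2.43], [-1.26, 4.41], [0.16, 1.93], [-2.52, 2.52]. Speed limits (rad/s): [1.89, 1.89, 2.39, 2.39, 3.01, 3.01, 3.01].

### API

Orientations are given as [roll, pitch, yaw] about the fixed x, y, z axes, in that order (R = Rz(yaw) Ry(pitch) Rx(roll)).
In Python, from workcell import bot gives the robot as it stands.
- The arm moves only by the shell command python3 -m inch 'ROWS' [FORCE]. ROWS is JSON, a list of rows, each a list of 7 numbers: the shift along the tool's x, y, z in units of 200 mm (1.0 is 200 mm), then the turn, a rotation vector about the tool's x, y, z in units of 90 degrees (1.0 is 90 degrees), then the opening, from 0 (shut) to 1 (fully open). In form: [[x, y, z, rx, ry, rz, grip], ...]. A call has 1 to 20 rows; each row is the pose to reach, as a shift and turn from the pose commanded when the call began, along the tool's axes at that moment; what a row does not reach only later rows make up. A row lasts 1/8 s, in which the tool goes at most 62.5 mm and 10.7 degrees, less where a joint would pass 70% of its speed; a pose out of reach is approached as far as the arm can. A call with a number of a shift or a turn outside -1 to 1 is refused whole. A call with a gripper value outside its range is refused whole. The fingers move at their own pace and stop on an object; FORCE is the grip in N (left out, the last holds). Time passes only in rows, so rows that repeat a pose let the fingers close. It gives the time, the measured TCP pose, the force, the opening and the grip force at its end, in the units of the state.
- bot.observe(): the state, without advancing time (a new reading comes with each control period).
- bot.grab_frame(name): name is "scene" or "top" or "wrist"; returns a dict with "img" (400x640x3 uint8, red, green, blue), "z_map" (400x640 float32, m along the optical axis (not along the pixel's ray), 0 where there is no reading), "vfov" (degrees; the focal length in pixels is half the picture's height over the tangent of half this angle, whatever the lens; pixels are square), "cx", "cy" (the principal point, pixels), "distortion" ([k1, k2, p1, p2, k3] as OpenCV has them; the pictures are not rectified), "rvec" (rotation vector, rad) and "tvec" (3), from world to camera coordinates, as OpenCV has them. Camera axes: x right, y down, z forward; pixel columns grow to the right and rows downward; lengths in m; the calibration is good to about 2 mm. A picture is of the moment at which its call begins.
- bot.job_done(): hands the job in; it is judged then, once.
The state is a dict: "clock": time; "qpos": joint angles; "qd": joint speeds; "joint_efforts": joint torques, N m; "position": TCP position; "tool_rot": TCP orientation; "force": force on the tool from outside, world axes, zero at the start; "moment": the same for the moment, N m; "grip_width": finger opening in m; "finger_force": force on a finger pad.
Only numpy, scipy, OpenCV 4.12 (cv2) and the standard library are available. Lean on these libraries where they do the work, as an engineer would, in place of code of your own. Each camera call takes 0.05 s, during which the arm holds its last target. There are 200 camera calls.

### The job

Swing open the lever that locks the brush in its stand and take the brush; then brush out the tumblers that are there, from the tallest to the shortest: in each go down to the floor, up to about the rim and down to the floor again. At the end the brush must hang back in the fork of its stand with the lever fully shut, and the tumblers must stand upright on the round tray squarely around the stone mortar, each about 3 cm clear of it: the tall one (112 mm) to its right, the middle one (88 mm) to its left and the small one (66 mm) behind it, all as seen from the robot; leave the egg cup and the glass stopper where they are.

Things in the scene. Friction and masses are not known exactly. Their poses are not given: they have to be found in the camera images.
- stand: fixed brush stand: base 130 x 120 x 12 mm, rear post, and a level steel fork plate 12 mm thick, top at z = 142 mm, x -25 to 74, y -45 to 45 mm. Its slot, 18 mm wide, along the stand's x axis, is open to -x (roughly the robot) and ends at x = +12 mm. Only the lever's post is higher. Origin: on the table below the hanging brush
- stand_rest (a point): point on top of the fork plate, on the axis of the hanging brush (stand x = y = 0, 142 mm high): the underside of the brush's collar belongs here
- lever (a joint): lever of the stand, a 100 mm bar swinging level at the fork plate's height about a vertical pin; 0 = fully shut (across the fork's mouth, free end at the stand's +y), grows to 2.2 rad as it swings anticlockwise from above, out to the stand's -x, then -y. Stays where left; under 1 N
- lever_grip (a point): grip point on the lever's free end: a black upright round post, diameter 14 mm, 46 mm tall above the bar; this point lies on its axis 28 mm above the bar's top (170 mm above the table), 96 mm from the hinge axis
- lever_hinge (a point): the lever's pin, at the top of the bar (stand x = -34, y = -36 mm, z 142 mm); its axis is vertical
- brush: long cup brush hanging upright in the stand: bristles 0 to 75 mm, diameter 35 mm (solid core 28 mm), steel neck diameter 10 mm to 122 mm, wooden collar diameter 36 mm to 130 mm, round wooden handle diameter 24 mm to 192 mm. Origin: centre of the bristle end (20 mm above the table when hanging), z towards the handle
- brush_collar (a point): centre of the underside of the brush's collar, 122 mm up from the bristle end
- cup_tall: white stoneware tumbler, no handle, diameter 66 mm, height 112 mm (the tallest), wall 3.5 mm, inner floor 6 mm above the underside; upright on the table to the robot's left at the start; origin: centre of the underside, z up. May be absent (None from the start)
- cup_middle: white stoneware tumbler, no handle, diameter 62 mm, height 88 mm (the middle one), wall 3.5 mm, inner floor 6 mm above the underside; upright on the table to the robot's left at the start; origin: centre of the underside, z up. May be absent (None from the start)
- cup_small: white stoneware tumbler, no handle, diameter 58 mm, height 66 mm (the shortest), wall 3.5 mm, inner floor 6 mm above the underside; upright on the table to the robot's left at the start; origin: centre of the underside, z up. May be absent (None from the start)
- tray: fixed round oak tray, outside diameter 346 mm, floor 8 mm thick (its top at z = 8 mm), inner radius 162 mm at the floor, rim 18 mm high; origin: centre of the underside, axes as the world's
- mortar: fixed grey stone mortar on the tray, near its middle, 68 mm diameter, 56 mm high; origin: centre of the underside, axes as the world's (robot's right = -y, left = +y, behind = +x)
- egg_cup: white egg cup, 46 mm diameter, 52 mm high, on the tray in front of the mortar; origin: centre of the underside; leave alone
- stopper: green glass carafe stopper, 42 mm diameter, 70 mm high, standing on the tray in front of the mortar; origin: centre of the underside; leave alone
Mind the look-alikes: they are no part of the job. What is shaped like the stand but red is not meant.

How it is judged:
By the outcome, as a careful person would: the job done as asked, in the order asked, and still so for the second after the job is handed in, with the robot touching nothing.
Of cup_tall, cup_middle, cup_small only 2 to 3 are there at a start; the rules pass over those that are not, and their reading is None.
At some moment in a run one of cup_tall, cup_middle, cup_small may be knocked a few centimetres aside while the robot is not near it.
It also fails if it takes over 210 s, if anything falls off the work surface, if the arm or the gripper's body presses on something with over 40 N, if the wrist force passes 120 N, or if a joint passes its speed limit or range.

## Working session

There is one attempt and no reset: what is moved stays moved. The work goes in short steps, Python scripts to look and compute and a shell command to move; the robot and the scene stay as the last step left them, time stands still between calls to the robot, and variables do not carry over. Pictures are saved under pics/ and viewed, at most 14 in all, crops included, and the job is handed in when it is done.

```bash
ls; mkdir -p pics
cat > h.py <<'E'
import numpy as np, cv2
from workcell import bot
from scipy.spatial.transform import Rotation as R
def cam(f):
    h=f["img"].shape[0]; fl=h/2/np.tan(np.radians(f["vfov"])/2)
    K=np.array([[fl,0,f["cx"]],[0,fl,f["cy"]],[0,0,1]]); return K,np.array(f["distortion"],float),cv2.Rodrigues(np.array(f["rvec"],float))[0],np.array(f["tvec"],float).ravel()
def rays(f,px):
    K,d,Rm,t=cam(f); u=cv2.undistortPoints(np.array(px,float).reshape(-1,1,2),K,d).reshape(-1,2)
    return -Rm.T@t,np.c_[u,np.ones(len(u))]@Rm
def plane(f,px,z):
    o,r=rays(f,px); return o+r*((z-o[2])/r[:,2])[:,None]
def cloud(f):
    h,w=f["z_map"].shape; uu,vv=np.meshgrid(np.arange(w),np.arange(h))
    o,r=rays(f,np.c_[uu.ravel(),vv.ravel()]); return (o+r*f["z_map"].reshape(-1,1)).reshape(h,w,3)
def save(f,n): cv2.imwrite("pics/"+n+".png",cv2.cvtColor(f["img"],cv2.COLOR_RGB2BGR))
E
python3 - <<'E'
from h import *
for n in ("scene","top","wrist"):
    f=bot.grab_frame(n); save(f,n+"0"); K,d,Rm,t=cam(f); print(n,K[0,0],d,-Rm.T@t,Rm[2]); np.save("/tmp/"+n,f,allow_pickle=True)
print(bot.observe())
E
```

```text
pics
scene 428.99214998443836 [-0.0496606  0.         0.         0.         0.       ] [ 1.23072948 -0.21532873  0.73388033] [-0.78490394  0.20797597 -0.58367097]
top 499.3523363150544 [-0.03950485  0.          0.          0.          0.        ] [ 0.12025613 -0.01017356  1.54951495] [ 0.20557364  0.01785896 -0.97847868]
wrist 329.6888676416041 [-0.04452309  0.          0.          0.          0.        ] [0.15065085 0.61391519 0.37371896] [ 0.30586733 -0.12154151 -0.9442843 ]
{'clock': 0.15, 'qpos': array([-1.26619806,  0.52186584, -0.03629873,  1.59982966,  0.02120543,
        1.02108029, -0.11276708]), 'qd': array([-8.56441319e-05, -2.52554137e-03, -5.92636596e-04, -1.04292611e-03,
       -1.32316222e-03,  5.55215090e-04,  5.99957125e-04]), 'joint_efforts': array([ 1.87008467e-03, -9.27392435e+01,  1.98044680e+00, -3.70054364e+01,
        1.79412978e-02,  6.43838954e-03, -1.36504192e-05]), 'position': array([0.22876728, 0.58140238, 0.24788225]), 'tool_rot': array([-3.14079754e+00,  7.01161684e-05,  2.76679211e+00]), 'force': array([ 0.05460333, -0.24882716,  0.79426569]), 'moment': array([ 0.03597049, -0.00713288,  0.01057897]), 'finger_force': 0.0, 'grip_width': 0.08558831478844414}
```

View pics/top0.png

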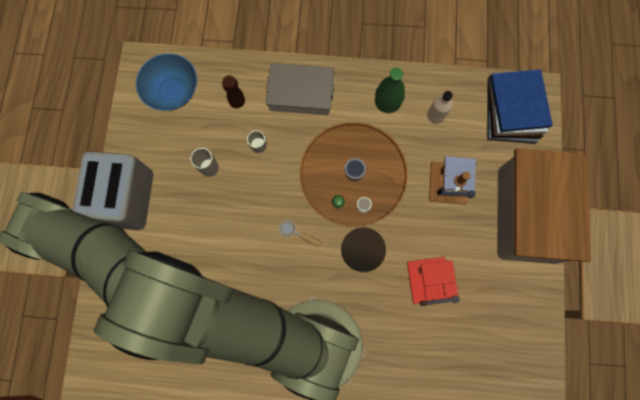

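View pics/scene0.png

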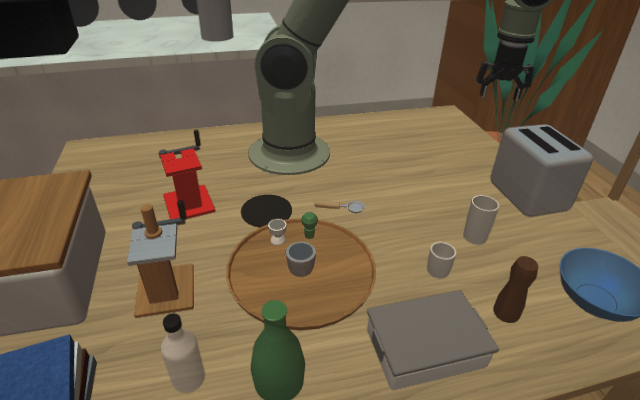

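Top view: the two white tumblers are at (203,159) and (257,141), the mortar at (356,169), the egg cup at (364,205), the stopper at (338,201), the stand with brush at (460,180) and the red decoy at (434,281). The scene view agrees. Next I measure them by depth.

Run:
```python
from h import *
f=np.load("/tmp/top.npy",allow_pickle=True).item(); C=cloud(f)
s=np.load("/tmp/scene.npy",allow_pickle=True).item(); S=cloud(s)
def box(P,c,r): return P[(np.hypot(P[...,0]-c[0],P[...,1]-c[1])<r)]
for n,px,zg in (("A",(203,159),.1),("B",(257,141),.08),("mortar",(356,169),.056),("egg",(364,205),.05),("stop",(338,201),.07)):
    c=plane(f,[px],zg)[0]
    for cn,P in (("top",C),("scene",S)):
        q=box(P,c,.05); q=q[q[:,2]>.015]; zt=np.percentile(q[:,2],97); t=q[q[:,2]>zt-.006]
        (cx,cy),r=cv2.minEnclosingCircle(t[:,:2].astype(np.float32)); print(n,cn,c[:2].round(3),"ztop",zt.round(4),"c",round(cx,4),round(cy,4),"r",round(r,4),len(t))
c=plane(f,[(460,170)],.142)[0]; print("stand approx",c)
q=box(S,c,.16); 
for lo,hi in ((.132,.150),(.16,.192),(.195,.22),(.008,.016)):
    t=q[(q[:,2]>lo)&(q[:,2]<hi)]; print(lo,len(t),t.mean(0).round(4) if len(t) else'', cv2.minAreaRect(t[:,:2].astype(np.float32)) if len(t) else '')
for n,f_,a in (("t",f,(400,130,520,230)),("s",s,(100,180,220,320))):
    im=cv2.cvtColor(f_["img"],cv2.COLOR_RGB2BGR)[a[1]:a[3],a[0]:a[2]]; im=cv2.resize(im,None,fx=4,fy=4,interpolation=2); cv2.imwrite(f"pics/st{n}.png",im)
a=cv2.imread("pics/stt.png"); b=cv2.imread("pics/sts.png"); b=b[:400,:320]
cv2.imwrite("pics/stand.png",np.hstack([a,b]))
```

```text
A top [0.523 0.387] ztop 0.1131 c 0.5224 0.3915 r 0.0336 76
A scene [0.523 0.387] ztop 0.1133 c 0.5235 0.3909 r 0.0347 167
B top [0.599 0.233] ztop 0.0671 c 0.6091 0.2413 r 0.0299 48
B scene [0.599 0.233] ztop 0.0676 c 0.6108 0.2403 r 0.031 149
mortar top [ 0.541 -0.078] ztop 0.0694 c 0.5389 -0.0738 r 0.0336 179
mortar scene [ 0.541 -0.078] ztop 0.0674 c 0.5415 -0.0741 r 0.0356 520
egg top [ 0.43  -0.111] ztop 0.0658 c 0.4305 -0.1094 r 0.0221 79
egg scene [ 0.43  -0.111] ztop 0.0637 c 0.4336 -0.1078 r 0.0237 186
stop top [ 0.432 -0.03 ] ztop 0.0805 c 0.4297 -0.0285 r 0.0141 42
stop scene [ 0.432 -0.03 ] ztop 0.0788 c 0.4355 -0.0293 r 0.0163 88
stand approx [ 0.53798986 -0.37822721  0.142     ]
0.132 1949 [ 0.5322 -0.3879  0.1425] ((0.5227926969528198, -0.4205576181411743), (0.1204041913151741, 0.22544747591018677), 1.8327142000198364)
0.16 664 [ 0.5261 -0.4636  0.1828] ((0.49174126982688904, -0.44001877307891846), (0.11448967456817627, 0.2545936107635498), 28.887510299682617)
0.195 142 [ 0.5102 -0.3752  0.2073] ((0.5071039199829102, -0.3762519359588623), (0.021252678707242012, 0.02214367873966694), 55.354469299316406)
0.008 1618 [ 0.5524 -0.3536  0.0126] ((0.5359148979187012, -0.37576621770858765), (0.31421175599098206, 0.13258981704711914), 89.60999298095703)
```

View pics/stand.png

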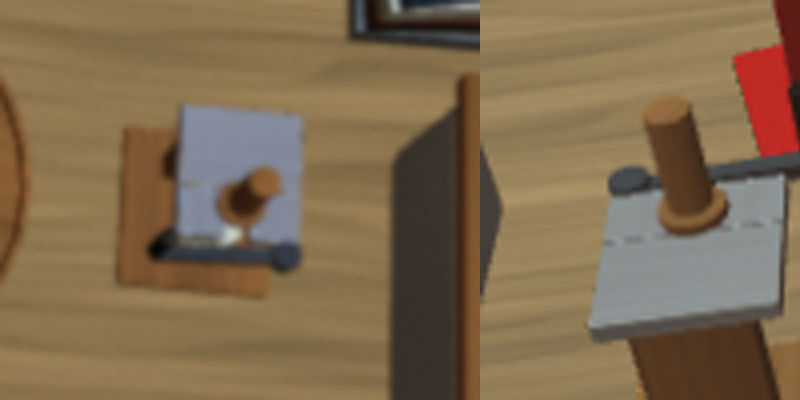

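Crop: the handle stands in the slot and the lever lies across the fork's mouth. Its hinge is on the right and the black post on the left (world +y). Tall and small tumblers are present; the middle one is absent. Next come the plate's yaw, the post and the handle axis.

Run:
```python
from h import *
for nm in ("top","scene"):
    f=np.load(f"/tmp/{nm}.npy",allow_pickle=True).item(); P=cloud(f); hsv=cv2.cvtColor(f["img"],cv2.COLOR_RGB2HSV)
    near=(np.abs(P[...,0]-.52)<.12)&(np.abs(P[...,1]+.37)<.1)
    pl=near&(np.abs(P[...,2]-.142)<.006)&(hsv[...,2]>110)&(hsv[...,1]<80)
    m=cv2.minAreaRect(P[pl][:,:2].astype(np.float32)); print(nm,"plate",pl.sum(),np.round(cv2.boxPoints(m),4).tolist(),m)
    dk=near&(hsv[...,2]<90)&(hsv[...,1]<110)
    for lo,hi in ((.12,.15),(.152,.182),(.182,.195)):
        q=P[dk&(P[...,2]>lo)&(P[...,2]<hi)]
        if len(q)>3: print(" dark",lo,len(q),q.mean(0).round(4),[np.round(x,4) for x in cv2.minAreaRect(q[:,:2].astype(np.float32))])
    h=near&(hsv[...,1]>110)
    for lo,hi in ((.145,.156),(.165,.185),(.185,.207),(.209,.22)):
        q=P[h&(P[...,2]>lo)&(P[...,2]<hi)&(np.abs(P[...,1]+.375)<.04)]
        if len(q)>3: print(" handle",lo,len(q),q.mean(0).round(4),[np.round(x,4) for x in cv2.minEnclosingCircle(q[:,:2].astype(np.float32))])
    cut=near&(P[...,2]>.006)&(P[...,2]<.016)&(hsv[...,1]>110);
```

```text
top plate 720 [[0.47870001196861267, -0.33340001106262207], [0.47909998893737793, -0.4212999939918518], [0.5788999795913696, -0.42089998722076416], [0.5785999894142151, -0.3330000042915344]] ((0.5288244485855103, -0.3771776556968689), (0.09986786544322968, 0.08793086558580399), 0.2371911108493805)
 dark 0.12 151 [ 0.4703 -0.3772  0.1407] [array([ 0.492 , -0.3745]), array([0.0964, 0.0824]), np.float64(80.3815)]
 dark 0.152 12 [ 0.4619 -0.3173  0.17  ] [array([ 0.4627, -0.3222]), array([0.0217, 0.0105]), np.float64(79.4124)]
 dark 0.182 18 [ 0.4671 -0.3207  0.1872] [array([ 0.4855, -0.3383]), array([0.0102, 0.0737]), np.float64(45.5017)]
 handle 0.145 34 [ 0.5004 -0.3717  0.1505] [array([ 0.5025, -0.3756]), np.float64(0.0154)]
 handle 0.165 15 [ 0.4968 -0.3726  0.177 ] [array([ 0.5002, -0.3743]), np.float64(0.0102)]
 handle 0.185 24 [ 0.4999 -0.3719  0.1959] [array([ 0.5024, -0.3757]), np.float64(0.0105)]
 handle 0.209 34 [ 0.503  -0.3759  0.2114] [array([ 0.5027, -0.3756]), np.float64(0.0104)]
scene plate 1268 [[0.46720001101493835, -0.4212000072002411], [0.5799000263214111, -0.422600
[... 219 characters left out ...]
2 363 [ 0.5153 -0.3657  0.14  ] [array([ 0.5218, -0.367 ]), array([0.1104, 0.1179]), np.float64(89.7749)]
 dark 0.152 49 [ 0.4732 -0.3169  0.1677] [array([ 0.4854, -0.3394]), array([0.0086, 0.0645]), np.float64(29.3915)]
 dark 0.182 27 [ 0.4698 -0.3158  0.187 ] [array([ 0.4681, -0.3159]), array([0.0088, 0.0144]), np.float64(89.244)]
 handle 0.145 106 [ 0.5135 -0.3744  0.1502] [array([ 0.5067, -0.3747]), np.float64(0.0181)]
 handle 0.165 90 [ 0.514  -0.3745  0.1753] [array([ 0.5095, -0.3753]), np.float64(0.0111)]
 handle 0.185 104 [ 0.5138 -0.3744  0.1962] [array([ 0.5087, -0.3754]), np.float64(0.0112)]
 handle 0.209 73 [ 0.507  -0.3761  0.212 ] [array([ 0.5066, -0.3766]), np.float64(0.0127)]
```

```bash
python3 -m inch '[[0,0,-0.3,0,0,0.2,1],[0,0,-0.3,0,0,0.4,1],[0,0,-0.3,0,0,0.6,1],[0,0,-0.3,0,0,0.76,1],[0,0,-0.3,0,0,0.7615,1],[0,0,-0.3,0,0,0.7615,1],[0,0,-0.3,0,0,0.7615,1],[0,0,-0.3,0,0,0.7615,1],[0,0,-0.3,0,0,0.7615,1]]'
python3 -m inch '[[-0.2,0.14,0,0,0,0,1],[-0.4,0.28,0,0,0,0,1],[-0.6,0.42,0,0,0,0,1],[-0.8,0.56,0,0,0,0,0.5],[-1,0.7,0,0,0,0,0.5],[-1,0.7,0,0,0,0,0.5],[-1,0.7,0,0,0,0,0.5]]'
python3 -c "
from h import *
o=bot.observe();print(o['qpos'].round(2),o['force'])"
```

```text
clock: 1.27
position: [0.2288, 0.5816, 0.3082]
tool_rot: [-3.141, 0.0, 1.573]
force: [-1.3, -0.2, 0.6]
grip_width: 0.0853
finger_force: 0.0
clock: 2.15
position: [0.3686, 0.382, 0.3084]
tool_rot: [-3.141, -0.0, 1.571]
force: [-0.6, 0.1, 0.4]
grip_width: 0.0427
finger_force: 0.0
[-1.15  0.32  0.31  1.79 -0.11  1.05 -0.8 ] [-0.63362382  0.08830319  0.44262981]
```

```bash
python3 -m inch '[[-0.2,0.12,0,0,0,0,0.4],[-0.4,0.24,0,0,0,0,0.4],[-0.6,0.36,0,0,0,0,0.4],[-0.8,0.48,0,0,0,0,0.4],[-1,0.6,0,0,0,0,0.4],[-1,0.6,0,0,0,0,0.4],[-1,0.6,0,0,0,0,0.4]]' >/dev/null
python3 -m inch '[[-0.25,0,0,0,0,0,0.4],[-0.5,0,0,0,0,0,0.4],[-0.75,0,0,0,0,0,0.4],[-1,0,0,0,0,0,0.4],[-1,0,0,0,0,0,0.4],[-1,0,0,0,0,0,0.4]]' 
python3 -m inch '[[-0.25,0,0,0,0,0,0.4],[-0.5,0,0,0,0,0,0.4],[-0.75,0,0,0,0,0,0.4],[-1,0,0,0,0,0,0.4],[-1,0,0,0,0,0,0.4],[-1,0,0,0,0,0,0.4]]' 
python3 -c "
from h import *
o=bot.observe();print(o['qpos'].round(2),o['tool_rot'])
f=bot.grab_frame('wrist');save(f,'w1');np.save('/tmp/wrist',f,allow_pickle=True)"
```

```text
clock: 3.78
position: [0.4888, -0.0169, 0.3082]
tool_rot: [-3.141, -0.0, 1.573]
force: [-0.0, 0.6, 0.1]
grip_width: 0.0342
finger_force: 0.0
clock: 4.53
position: [0.4893, -0.2167, 0.308]
tool_rot: [-3.141, -0.001, 1.573]
force: [-0.5, 0.4, -0.1]
grip_width: 0.0342
finger_force: 0.0
[-0.12  0.36  0.56  1.78 -0.22  1.06  0.53] [-3.14118641e+00 -6.28554163e-04  1.57279633e+00]
```

View pics/w1.png

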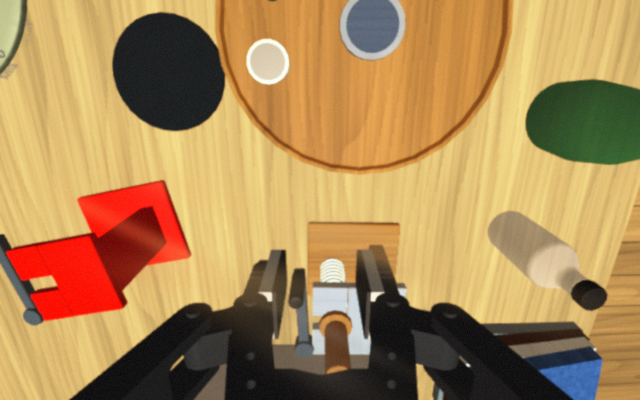

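Wrist view: the lever bar runs along x≈302 from (298,275), the post end, to (303,347), the hinge. The handle is at (335,330), and the mortar at (372,22) and egg cup at (268,62) are also in view. I'll cross-check with this depth map.

Run:
```python
from h import *
f=np.load("/tmp/wrist.npy",allow_pickle=True).item(); P=cloud(f); hsv=cv2.cvtColor(f["img"],cv2.COLOR_RGB2HSV)
n=(np.abs(P[...,0]-.52)<.12)&(np.abs(P[...,1]+.37)<.1)&(P[...,2]<.225)
n2=(np.abs(P[...,0]-.47)<.02)&(np.abs(P[...,1]+.316)<.025)
for lo,hi in ((.145,.155),(.155,.18),(.18,.195)):
    q=P[n2&(P[...,2]>lo)&(P[...,2]<hi)]; print("post",lo,len(q),q.mean(0).round(4) if len(q) else "",[np.round(x,4) for x in cv2.minEnclosingCircle(q[:,:2].astype(np.float32))] if len(q) else "")
h=n&(hsv[...,1]>110)&(np.hypot(P[...,0]-.5045,P[...,1]+.3765)<.03)
for lo,hi in ((.145,.156),(.16,.18),(.18,.207),(.209,.22)):
    q=P[h&(P[...,2]>lo)&(P[...,2]<hi)]; print("handle",lo,len(q),[np.round(x,4) for x in cv2.minEnclosingCircle(q[:,:2].astype(np.float32))] if len(q) else "")
for nm,px,z in (("post top?",(298,272),.188),("handle top",(336,366),.212),("plate corner L",(313,284),.142),("plate R",(404,284),.142),("collar",(335,326),.15)): print(nm,plane(f,[px],z)[0].round(4))
for nm,c,zt in (("mortar",(.540,-.074),.064),("egg",(.432,-.109),.06)):
    q=P[(np.hypot(P[...,0]-c[0],P[...,1]-c[1])<.045)&(np.abs(P[...,2]-zt)<.006)]; print(nm,[np.round(x,4) for x in cv2.minEnclosingCircle(q[:,:2].astype(np.float32))])
```

```text
post 0.145 65 [ 0.468  -0.3103  0.1503] [array([ 0.4675, -0.3138]), np.float64(0.0062)]
post 0.155 201 [ 0.4679 -0.3103  0.1676] [array([ 0.4675, -0.3145]), np.float64(0.0066)]
post 0.18 225 [ 0.4681 -0.3134  0.1867] [array([ 0.4677, -0.3152]), np.float64(0.0071)]
handle 0.145 416 [array([ 0.5055, -0.3736]), np.float64(0.0174)]
handle 0.16 287 [array([ 0.505, -0.374]), np.float64(0.0115)]
handle 0.18 526 [array([ 0.506 , -0.3743]), np.float64(0.012)]
handle 0.209 142 [array([ 0.5048, -0.3717]), np.float64(0.011)]
post top? [ 0.4706 -0.2842  0.188 ]
handle top [ 0.5037 -0.3649  0.212 ]
plate corner L [ 0.4822 -0.3272  0.142 ]
plate R [ 0.5767 -0.3274  0.142 ]
collar [ 0.5055 -0.3743  0.15  ]
mortar [array([ 0.5419, -0.0732]), np.float64(0.0339)]
egg [array([ 0.4333, -0.1086]), np.float64(0.0231)]
```

```bash
python3 -m inch '[[-0.25,-0.05,0,0,0,0,0.4],[-0.49,-0.1,0,0,0,0,0.4],[-0.49,-0.1,0,0,0,0,0.4],[-0.49,-0.1,0.2,0,0,0,0.4],[-0.49,-0.1,0.4,0,0,0,0.4],[-0.49,-0.1,0.55,0,0,0,0.4],[-0.49,-0.1,0.66,0,0,0,0.4],[-0.49,-0.1,0.66,0,0,0,0.4],[-0.49,-0.1,0.66,0,0,0,0.4]]' 
python3 -m inch '[[0,0,0,0,0,0,0.1],[0,0,0,0,0,0,0.1],[0,0,0,0,0,0,0.1],[0,0,0,0,0,0,0.1],[0,0,0,0,0,0,0.1],[0,0,0,0,0,0,0.1]]' 20
```

```text
clock: 5.7
position: [0.4695, -0.3158, 0.1772]
tool_rot: [3.141, 0.0, 1.572]
force: [-0.3, -0.6, 0.6]
grip_width: 0.0346
finger_force: 0.0
clock: 6.45
position: [0.4691, -0.3162, 0.1771]
tool_rot: [3.14, -0.0, 1.571]
force: [0.1, 4.1, 7.7]
grip_width: 0.0133
finger_force: 21.2
```

```bash
python3 -m inch '[[-0.01,-0.095,0,0,0,0,0.1],[-0.038,-0.187,0,0,0,0,0.1],[-0.084,-0.271,0,0,0,0,0.1],[-0.146,-0.344,0,0,0,0,0.1],[-0.221,-0.404,0,0,0,0,0.1],[-0.306,-0.447,0,0,0,0,0.1],[-0.398,-0.473,0,0,0,0,0.1],[-0.494,-0.48,0,0,0,0,0.1],[-0.589,-0.467,0,0,0,0,0.1],[-0.68,-0.436,0,0,0,0,0.1],[-0.743,-0.402,0,0,0,0,0.1],[-0.743,-0.402,0,0,0,0,0.1],[-0.743,-0.402,0,0,0,0,0.1]]'
python3 -m inch '[[0,0,0,0,0,0,0.4],[0,0,0,0,0,0,0.4],[0,0,0,0,0,0,0.4],[0,0,-0.2,0,0,0,0.4],[0,0,-0.4,0,0,0,0.4],[0,0,-0.6,0,0,0,0.4],[0,0,-0.6,0,0,0,0.4],[0,0,-0.6,0,0,0,0.4]]'
python3 - <<'E'
from h import *
f=bot.grab_frame("scene"); P=cloud(f); hsv=cv2.cvtColor(f["img"],cv2.COLOR_RGB2HSV)
save(f,"s1")
n=(np.hypot(P[...,0]-.39,P[...,1]+.465)<.06)&(P[...,2]>.155)&(P[...,2]<.19)&(hsv[...,2]<90)
q=P[n];print(len(q),q.mean(0))
h=(np.hypot(P[...,0]-.505,P[...,1]+.375)<.03)&(P[...,2]>.2)&(P[...,2]<.225); print(P[h].mean(0),h.sum())
E
```

```text
clock: 8.07
position: [0.3917, -0.4624, 0.176]
tool_rot: [3.138, -0.004, 1.574]
force: [22.3, 17.0, 3.9]
grip_width: 0.0132
finger_force: 22.5
clock: 9.07
position: [0.3879, -0.4649, 0.2958]
tool_rot: [-3.141, -0.0, 1.57]
force: [0.2, 0.6, -0.6]
grip_width: 0.0339
finger_force: 0.0
121 [ 0.39429811 -0.4803778   0.17653253]
[ 0.50980891 -0.37519444  0.2094732 ] 118
```

```bash
python3 -m inch '[[0.2,0.25,0,0,0,0,0.55],[0.4475,0.5,0,0,0,0,0.55],[0.4475,0.585,0,0,0,0,0.55],[0.4475,0.585,0,0,0,0,0.55],[0.4475,0.585,0.2,0,0,0,0.55],[0.4475,0.585,0.4,0,0,0,0.55],[0.4475,0.585,0.525,0,0,0,0.55],[0.4475,0.585,0.525,0,0,0,0.55],[0.4475,0.585,0.525,0,0,0,0.55]]' 
python3 -m inch '[[0,0,0,0,0,0,0.2],[0,0,0,0,0,0,0.2],[0,0,0,0,0,0,0.2],[0,0,0,0,0,0,0.2],[0,0,0,0,0,0,0.2],[0,0,0,0,0,0,0.2],[0,0,0,0,0,0,0.2]]' 60
```

```text
clock: 10.25
position: [0.5049, -0.3763, 0.1922]
tool_rot: [3.141, 0.001, 1.57]
force: [-0.7, 0.1, 0.3]
grip_width: 0.047
finger_force: 0.0
clock: 11.12
position: [0.5053, -0.376, 0.1925]
tool_rot: [3.14, 0.001, 1.57]
force: [-1.8, -0.1, 7.6]
grip_width: 0.0224
finger_force: 58.4
```

```bash
python3 -m inch '[[0,0,-0.04,0,0,0,0.2],[0,0,-0.04,0,0,0,0.2],[0,-0.1,-0.04,0,0,0,0.2],[0,-0.2,-0.04,0,0,0,0.2],[0,-0.3,-0.04,0,0,0,0.2],[0,-0.4,-0.04,0,0,0,0.2],[0,-0.5,-0.04,0,0,0,0.2],[0,-0.5,-0.04,0,0,0,0.2],[0,-0.5,-0.25,0,0,0,0.2],[0,-0.5,-0.5,0,0,0,0.2],[0,-0.5,-0.75,0,0,0,0.2],[0,-0.5,-0.98,0,0,0,0.2],[0,-0.5,-0.98,0,0,0,0.2]]' 
python3 -m inch '[[0.25,0.12,0,0,0,0,0.2],[0.5,0.24,0,0,0,0,0.2],[0.75,0.36,0,0,0,0,0.2],[1,0.5,0,0,0,0,0.2],[1,0.5,0,0,0,0,0.2],[1,0.5,0,0,0,0,0.2]]' 
python3 -m inch '[[0.25,0,0,0,0,0,0.2],[0.5,0,0,0,0,0,0.2],[0.75,0,0,0,0,0,0.2],[1,0,0,0,0,0,0.2],[1,0,0,0,0,0,0.2],[1,0,0,0,0,0,0.2]]'
python3 - <<'E'
from h import *
for n in ("top","scene"):
    f=bot.grab_frame(n); save(f,n+"2"); P=cloud(f); np.save("/tmp/"+n,f,allow_pickle=True)
    for c,zt in (((.523,.391),.112),((.610,.241),.066)):
        q=P[(np.hypot(P[...,0]-c[0],P[...,1]-c[1])<.1)&(np.abs(P[...,2]-zt)<.006)]; print(n,len(q),[np.round(x,4) for x in cv2.minEnclosingCircle(q[:,:2].astype(np.float32))] if len(q) else '')
o=bot.observe(); p=o["position"]; print(p)
q=P[(np.hypot(P[...,0]-p[0],P[...,1]-p[1])<.04)&(P[...,2]<p[2]-.03)&(P[...,2]>p[2]-.18)]
for lo in (-.175,-.15,-.12,-.05):
    t=q[(q[:,2]>p[2]+lo)&(q[:,2]<p[2]+lo+.02)]; print(lo,len(t),t.mean(0) if len(t) else '')
print(q[:,2].min()-p[2])
E
```

```text
clock: 12.75
position: [0.4065, -0.3762, 0.3904]
tool_rot: [3.137, 0.003, 1.571]
force: [1.0, -0.4, -2.3]
grip_width: 0.0226
finger_force: 59.0
clock: 13.5
position: [0.5053, -0.1755, 0.3867]
tool_rot: [-3.141, 0.0, 1.571]
force: [0.4, -0.6, -1.2]
grip_width: 0.0224
finger_force: 59.0
clock: 14.25
position: [0.5053, 0.0232, 0.3872]
tool_rot: [-3.142, 0.0, 1.569]
force: [0.7, -0.1, -0.4]
grip_width: 0.0228
finger_force: 59.0
top 87 [array([0.5222, 0.3927]), np.float64(0.0338)]
top 66 [array([0.6102, 0.2413]), np.float64(0.0299)]
scene 189 [array([0.5233, 0.3917]), np.float64(0.0356)]
scene 171 [array([0.6114, 0.2405]), np.float64(0.0307)]
[0.50531547 0.02284207 0.38727962]
-0.175 74 [0.51533474 0.01851731 0.22623943]
-0.15 140 [0.51570493 0.01825637 0.24723307]
-0.12 145 [0.51599947 0.01853037 0.27746987]
-0.05 166 [0.5144283  0.01906263 0.34697942]
-0.17025624231302205
```

View pics/scene2.png

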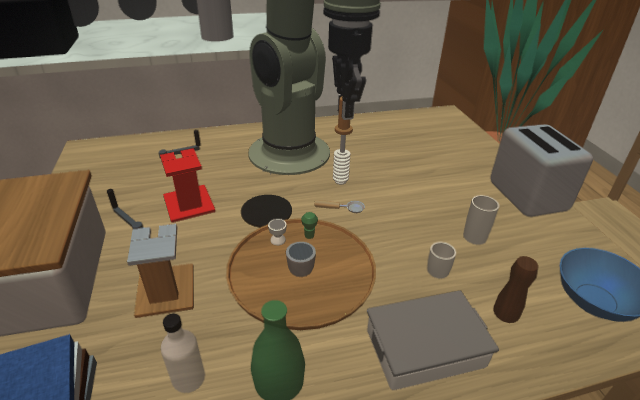

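Scene view: the brush hangs upright in the gripper above (342,165), the lever is open at (125,208), and the tumblers are unmoved at (481,220) and (441,260). Now over the tall one.

```bash
python3 -m inch '[[0.25,0,0,0,0,0,0.2],[0.5,0,0,0,0,0,0.2],[0.75,0.04,0,0,0,0,0.2],[0.92,0.044,0.1,0,0,0,0.2],[0.92,0.044,0.2,0,0,0,0.2],[0.92,0.044,0.2,0,0,0,0.2]]' >/dev/null
python3 -m inch '[[0.25,0,0,0,0,0,0.2],[0.5,0.02,0,0,0,0,0.2],[0.75,0.04,0,0,0,0,0.2],[0.925,0.044,0,0,0,0,0.2],[0.925,0.044,0,0,0,0,0.2],[0.925,0.044,0,0,0,0,0.2]]'
python3 - <<'E'
from h import *
f=bot.grab_frame("scene"); P=cloud(f)
for c,zt in (((.523,.391),.112),((.610,.241),.066)):
    q=P[(np.hypot(P[...,0]-c[0],P[...,1]-c[1])<.06)&(np.abs(P[...,2]-zt)<.006)]; print(len(q),[np.round(x,4) for x in cv2.minEnclosingCircle(q[:,:2].astype(np.float32))] if len(q) else '')
E
```

```text
clock: 15.85
position: [0.5239, 0.392, 0.3481]
tool_rot: [3.141, 0.0, 1.569]
force: [-0.1, -0.7, -1.1]
grip_width: 0.0226
finger_force: 59.1
197 [array([0.5236, 0.3915]), np.float64(0.0359)]
168 [array([0.6115, 0.2414]), np.float64(0.0308)]
```

```bash
python3 -m inch '[[0,0,0.2,0,0,0,0.2],[0,0,0.35,0,0,0,0.2],[0,0,0.5,0,0,0,0.2],[0,0,0.65,0,0,0,0.2],[0,0,0.75,0,0,0,0.2],[0,0,0.82,0,0,0,0.2],[0,0,0.848,0,0,0,0.2],[0,0,0.85,0,0,0,0.2],[0,0,0.85,0,0,0,0.2],[0,0,0.85,0,0,0,0.2]]'
```

```text
clock: 17.15
position: [0.5236, 0.3936, 0.1785]
tool_rot: [3.14, -0.001, 1.57]
force: [-0.0, 0.3, 5.3]
grip_width: 0.0222
finger_force: 59.9
```

```bash
python3 -m inch '[[0,0,-0.15,0,0,0,0.2],[0,0,-0.3,0,0,0,0.2],[0,0,-0.45,0,0,0,0.2],[0,0,-0.51,0,0,0,0.2],[0,0,-0.51,0,0,0,0.2],[0,0,-0.51,0,0,0,0.2]]'
python3 -m inch '[[0,0,0.15,0,0,0,0.2],[0,0,0.3,0,0,0,0.2],[0,0,0.42,0,0,0,0.2],[0,0,0.49,0,0,0,0.2],[0,0,0.51,0,0,0,0.2],[0,0,0.512,0,0,0,0.2],[0,0,0.512,0,0,0,0.2]]'
python3 -m inch '[[0,0,-0.15,0,0,0,0.2],[0,0,-0.3,0,0,0,0.2],[0,0,-0.5,0,0,0,0.2],[0,0,-0.7,0,0,0,0.2],[0,0,-0.8,0,0,0,0.2],[0,0,-0.8,0,0,0,0.2],[0,0,-0.8,0,0,0,0.2]]'
python3 - <<'E'
from h import *
f=bot.grab_frame("scene"); P=cloud(f); save(f,"s3")
for c,zt in (((.523,.391),.112),((.610,.241),.066)):
    q=P[(np.hypot(P[...,0]-c[0],P[...,1]-c[1])<.06)&(np.abs(P[...,2]-zt)<.006)]; print(len(q),[np.round(x,4) for x in cv2.minEnclosingCircle(q[:,:2].astype(np.float32))] if len(q) else '')
E
```

```text
clock: 17.9
position: [0.5226, 0.3932, 0.2781]
tool_rot: [-3.14, 0.001, 1.571]
force: [0.2, -0.6, -0.8]
grip_width: 0.0228
finger_force: 59.6
clock: 18.77
position: [0.5235, 0.3937, 0.1786]
tool_rot: [3.14, -0.001, 1.57]
force: [-3.7, -4.5, 23.3]
grip_width: 0.0227
finger_force: 62.9
clock: 19.65
position: [0.5226, 0.3934, 0.3357]
tool_rot: [-3.141, 0.001, 1.571]
force: [0.2, -0.6, -2.2]
grip_width: 0.0227
finger_force: 59.7
194 [array([0.521 , 0.3727]), np.float64(0.0352)]
174 [array([0.6124, 0.2405]), np.float64(0.0308)]
```

View pics/s3.png

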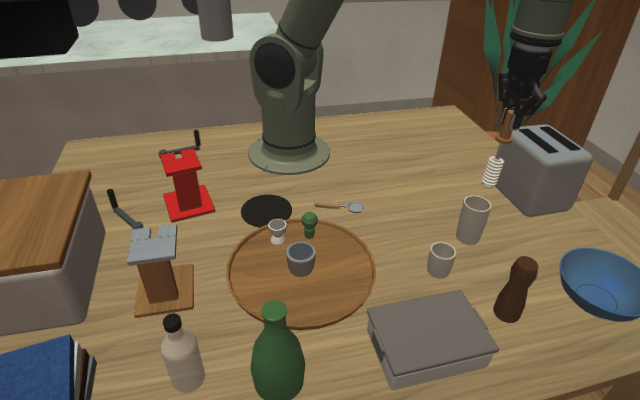

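Scene: the tall tumbler moved about 2 cm, to (474,220), and the brush at (493,172) appears to lean. I'll measure the brush axis.

Run:
```python
from h import *
for n in ("scene","top","wrist"):
    f=bot.grab_frame(n); P=cloud(f); p=bot.observe()["position"]; hsv=cv2.cvtColor(f["img"],cv2.COLOR_RGB2HSV)
    if n=="wrist": save(f,"w4")
    q=P[(np.hypot(P[...,0]-p[0],P[...,1]-p[1])<.06)&(P[...,2]<p[2]-.02)&(P[...,2]>p[2]-.2)]
    print(n,p)
    for lo in (-.2,-.19,-.18,-.17,-.15,-.13,-.11,-.09,-.07,-.05,-.03):
        t=q[(q[:,2]>p[2]+lo)&(q[:,2]<p[2]+lo+.01)]
        if len(t): print(lo,len(t),(t.mean(0)-p).round(4),np.ptp(t[:,:2],axis=0).round(3))
```

```text
scene [0.52266293 0.39334285 0.33563867]
-0.17 25 [ 0.0072 -0.0149 -0.1654] [0.019 0.02 ]
-0.15 64 [ 0.008 -0.015 -0.145] [0.027 0.028]
-0.13 51 [ 0.0079 -0.0143 -0.1243] [0.024 0.025]
-0.11 61 [ 0.0072 -0.0123 -0.1054] [0.032 0.032]
-0.09 19 [ 0.002  -0.0084 -0.0853] [0.008 0.012]
-0.07 18 [ 0.0013 -0.007  -0.0652] [0.01  0.012]
-0.05 70 [ 0.0075 -0.0106 -0.0428] [0.038 0.034]
-0.03 53 [ 0.0072 -0.008  -0.0252] [0.021 0.021]
top [0.52273529 0.39334647 0.33579563]
wrist [0.52281681 0.39333648 0.33600127]
-0.17 37 [-0.0007  0.006  -0.1609] [0.032 0.012]
-0.15 89 [-0.0005  0.0067 -0.1441] [0.032 0.013]
-0.13 105 [-1.000e-04  7.300e-03 -1.264e-01] [0.032 0.013]
-0.11 662 [ 0.0005  0.0033 -0.1018] [0.034 0.024]
-0.09 27 [ 0.0003 -0.0003 -0.0876] [0.008 0.003]
-0.05 1141 [ 0.0004  0.0073 -0.0433] [0.035 0.025]
-0.03 338 [ 0.0004  0.0076 -0.025 ] [0.024 0.013]
```

View pics/w4.png

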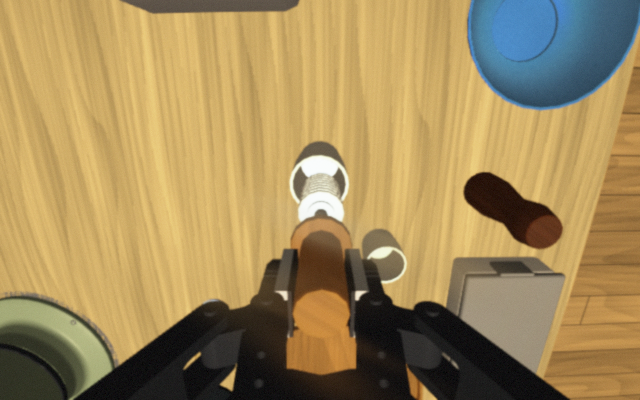

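The brush leans about 2.5° and hasn't slipped. To be safe I straighten it, centre on the tumbler's new spot (0.521, 0.373) and repeat the down/up/down there.

```bash
python3 -m inch '[[-0.1,-0.01,0,0,0.03,0,0.2],[-0.1,-0.01,0,0,0.03,0,0.2],[-0.1,-0.01,0,0,0.03,0,0.2]]' 90
python3 - <<'E'
from h import *
f=bot.grab_frame("scene"); P=cloud(f); p=bot.observe()["position"]
q=P[(np.hypot(P[...,0]-.521,P[...,1]-.373)<.06)&(np.abs(P[...,2]-.112)<.006)]; print([np.round(x,4) for x in cv2.minEnclosingCircle(q[:,:2].astype(np.float32))])
q=P[(np.hypot(P[...,0]-p[0],P[...,1]-p[1])<.06)&(P[...,2]<p[2]-.02)&(P[...,2]>p[2]-.2)]
for lo in (-.17,-.15,-.13,-.11,-.09,-.07,-.05,-.03):
        t=q[(q[:,2]>p[2]+lo)&(q[:,2]<p[2]+lo+.01)]
        if len(t): print(lo,len(t),(t.mean(0)-p).round(4))
E
```

```text
clock: 20.23
position: [0.5209, 0.3737, 0.3368]
tool_rot: [-3.141, -0.047, 1.571]
force: [0.4, 0.2, -1.1]
grip_width: 0.022
finger_force: 88.2
[array([0.5219, 0.3717]), np.float64(0.0344)]
-0.17 25 [ 0.0073 -0.0086 -0.1652]
-0.15 70 [ 0.0081 -0.0075 -0.1445]
-0.13 51 [ 0.0082 -0.0086 -0.1246]
-0.11 62 [ 0.0077 -0.0087 -0.1053]
-0.09 15 [ 0.002  -0.0032 -0.0854]
-0.07 19 [ 0.0022 -0.0042 -0.0644]
-0.05 74 [ 0.0086 -0.008  -0.0428]
-0.03 49 [ 0.0061 -0.0076 -0.0253]
```

```bash
python3 -m inch '[[0,0,0.2,0,0,0,0.2],[0,0,0.35,0,0,0,0.2],[0,0,0.5,0,0,0,0.2],[0,0,0.62,0,0,0,0.2],[0,0,0.72,0,0,0,0.2],[0,0,0.77,0,0,0,0.2],[0,0,0.787,0,0,0,0.2],[0,0,0.787,0,0,0,0.2],[0,0,0.787,0,0,0,0.2]]'
```

```text
clock: 21.4
position: [0.5212, 0.381, 0.1803]
tool_rot: [3.141, -0.048, 1.571]
force: [0.4, 0.4, -1.7]
grip_width: 0.022
finger_force: 88.3
```

```bash
python3 -m inch '[[-0.02,0,0,0,0,0,0.2],[-0.037,0,0,0,0,0,0.2],[-0.037,0,0.008,0,0,0,0.2],[-0.037,0,0.012,0,0,0,0.2],[-0.037,0,0.012,0,0,0,0.2]]'
```

```text
clock: 22.02
position: [0.5217, 0.3739, 0.1786]
tool_rot: [3.14, -0.049, 1.57]
force: [-2.5, -2.4, 20.6]
grip_width: 0.0227
finger_force: 90.7
```

```bash
python3 -m inch '[[0.007,0,-0.15,0,0,0,0.2],[0.014,0,-0.3,0,0,0,0.2],[0.021,0,-0.45,0,0,0,0.2],[0.024,0,-0.51,0,0,0,0.2],[0.024,0,-0.51,0,0,0,0.2],[0.024,0,-0.51,0,0,0,0.2],[0.017,0,-0.35,0,0,0,0.2],[0.01,0,-0.2,0,0,0,0.2],[0.004,0,-0.08,0,0,0,0.2],[0.001,0,-0.02,0,0,0,0.2],[0,0,-0.002,0,0,0,0.2],[0,0,-0.002,0,0,0,0.2],[0,0,-0.002,0,0,0,0.2]]'
python3 -m inch '[[0.007,0,-0.15,0,0,0,0.2],[0.014,0,-0.3,0,0,0,0.2],[0.024,0,-0.5,0,0,0,0.2],[0.034,0,-0.7,0,0,0,0.2],[0.04,0,-0.84,0,0,0,0.2],[0.04,0,-0.84,0,0,0,0.2],[0.04,0,-0.84,0,0,0,0.2]]'
cat > look.py <<'E'
from h import *
import sys
for n in sys.argv[1:]:
    f=bot.grab_frame(n); P=cloud(f); p=bot.observe()["position"]
    for c,zt in (((.52,.375),.112),((.612,.241),.066)):
        q=P[(np.hypot(P[...,0]-c[0],P[...,1]-c[1])<.08)&(np.abs(P[...,2]-zt)<.005)]; print(n,len(q),[np.round(x,4) for x in cv2.minEnclosingCircle(q[:,:2].astype(np.float32))] if len(q) else '')
    if n=="scene":
      q=P[(np.hypot(P[...,0]-p[0],P[...,1]-p[1])<.06)&(P[...,2]<p[2]-.02)&(P[...,2]>p[2]-.2)]
      for lo in (-.17,-.15,-.13,-.09,-.07,-.05):
        t=q[(q[:,2]>p[2]+lo)&(q[:,2]<p[2]+lo+.01)]
        if len(t): print(lo,len(t),(t.mean(0)-p).round(4))
E
python3 look.py top scene
```

```text
clock: 23.65
position: [0.5211, 0.3739, 0.1786]
tool_rot: [3.141, -0.048, 1.571]
force: [-5.7, -1.7, 17.3]
grip_width: 0.0222
finger_force: 91.0
clock: 24.52
position: [0.5207, 0.3735, 0.3447]
tool_rot: [-3.141, -0.047, 1.571]
force: [-0.6, 0.1, -1.4]
grip_width: 0.0224
finger_force: 88.8
top 0 
top 60 [array([0.6106, 0.2412]), np.float64(0.0301)]
scene 170 [array([0.5222, 0.3717]), np.float64(0.0344)]
scene 156 [array([0.6111, 0.2408]), np.float64(0.0308)]
-0.17 26 [ 0.0074 -0.006  -0.1656]
-0.15 69 [ 0.0085 -0.007  -0.1444]
-0.13 49 [ 0.0081 -0.0084 -0.1247]
-0.09 14 [ 0.0015 -0.0029 -0.0848]
-0.07 19 [ 0.0019 -0.0039 -0.0642]
-0.05 79 [ 0.0085 -0.0079 -0.0429]
```

```bash
python3 -m inch '[[-0.2,0.15,0,0,0,0,0.2],[-0.4,0.3,0,0,0,0,0.2],[-0.6,0.4515,0,0,0,0,0.2],[-0.6625,0.4515,0,0,0,0,0.2],[-0.6625,0.4515,0,0,0,0,0.2],[-0.6625,0.4515,0,0,0,0,0.2]]' 
python3 look.py scene
```

```text
clock: 25.38
position: [0.6105, 0.2429, 0.339]
tool_rot: [-3.141, -0.048, 1.572]
force: [0.2, 0.9, -0.5]
grip_width: 0.0222
finger_force: 88.7
scene 164 [array([0.5208, 0.3715]), np.float64(0.0345)]
scene 158 [array([0.6116, 0.2404]), np.float64(0.031)]
-0.17 25 [ 0.0082 -0.0086 -0.1653]
-0.15 71 [ 0.0091 -0.0083 -0.1446]
-0.13 65 [ 0.0091 -0.0075 -0.1254]
-0.09 22 [ 0.002  -0.0033 -0.0848]
-0.07 25 [ 0.0025 -0.0032 -0.0654]
-0.05 120 [ 0.0077 -0.0071 -0.0431]
```

```bash
python3 -m inch '[[-0.019,0,0.2,0,0,0,0.2],[-0.028,0,0.4,0,0,0,0.2],[-0.038,0,0.6,0,0,0,0.2],[-0.043,0,0.7,0,0,0,0.2],[-0.047,0,0.77,0,0,0,0.2],[-0.049,0,0.8,0,0,0,0.2],[-0.049,0,0.805,0,0,0,0.2],[-0.049,0,0.805,0,0,0,0.2]]' 
python3 -m inch '[[0.007,0,-0.15,0,0,0,0.2],[0.014,0,-0.29,0,0,0,0.2],[0.014,0,-0.3,0,0,0,0.2],[0.014,0,-0.3,0,0,0,0.2],[0.014,0,-0.3,0,0,0,0.2]]'
python3 -m inch '[[-0.007,0,0.15,0,0,0,0.2],[-0.012,0,0.26,0,0,0,0.2],[-0.014,0,0.295,0,0,0,0.2],[-0.014,0,0.3,0,0,0,0.2],[-0.014,0,0.3,0,0,0,0.2],[-0.014,0,0.3,0,0,0,0.2]]'
python3 -m inch '[[0.007,0,-0.15,0,0,0,0.2],[0.014,0,-0.3,0,0,0,0.2],[0.024,0,-0.5,0,0,0,0.2],[0.034,0,-0.7,0,0,0,0.2],[0.04,0,-0.9,0,0,0,0.2],[0.04,0,-1,0,0,0,0.2],[0.04,0,-1,0,0,0,0.2]]'
python3 look.py scene
```

```text
clock: 26.42
position: [0.6115, 0.2394, 0.1787]
tool_rot: [3.141, -0.048, 1.571]
force: [0.2, 0.9, 1.1]
grip_width: 0.022
finger_force: 89.0
clock: 27.05
position: [0.6109, 0.2389, 0.2372]
tool_rot: [-3.14, -0.047, 1.571]
force: [0.4, -0.1, -1.1]
grip_width: 0.022
finger_force: 88.7
clock: 27.8
position: [0.6113, 0.2392, 0.1786]
tool_rot: [-3.142, -0.047, 1.571]
force: [-2.6, -1.0, 6.9]
grip_width: 0.0221
finger_force: 90.0
clock: 28.68
position: [0.6117, 0.2376, 0.3795]
tool_rot: [3.14, -0.048, 1.57]
force: [-0.3, 1.2, -2.5]
grip_width: 0.0221
finger_force: 88.8
scene 169 [array([0.5212, 0.3719]), np.float64(0.0346)]
scene 158 [array([0.6124, 0.2407]), np.float64(0.0302)]
-0.17 27 [ 0.0088 -0.0056 -0.1656]
-0.15 84 [ 0.0096 -0.0074 -0.1447]
-0.13 65 [ 0.0099 -0.008  -0.1238]
-0.09 24 [ 0.003  -0.0031 -0.0848]
-0.07 27 [ 0.0031 -0.003  -0.0647]
-0.05 71 [ 0.0094 -0.0091 -0.043 ]
```

```bash
python3 -m inch '[[-0.25,-0.1,-0.01,0,0,0,0.2],[-0.5,-0.2,-0.02,0,0,0,0.2],[-0.75,-0.3,-0.03,0,0,0,0.2],[-1,-0.4,-0.05,0,0,0,0.2],[-1,-0.4,-0.05,0,0,0,0.2],[-1,-0.4,-0.05,0,0,0,0.2]]' >/dev/null
python3 -m inch '[[-0.25,-0.1,-0.01,0,0,0,0.2],[-0.5,-0.2,-0.02,0,0,0,0.2],[-0.75,-0.3,-0.03,0,0,0,0.2],[-1,-0.4,-0.05,0,0,0,0.2],[-1,-0.4,-0.05,0,0,0,0.2],[-1,-0.4,-0.05,0,0,0,0.2]]' >/dev/null
python3 -m inch '[[-0.25,-0.07,-0.01,0,0,0,0.2],[-0.5,-0.14,-0.02,0,0,0,0.2],[-0.75,-0.2,-0.03,0,0,0,0.2],[-1,-0.24,-0.05,0,0,0,0.2],[-1,-0.24,-0.05,0,0,0,0.2],[-1,-0.24,-0.05,0,0,0,0.2],[-1,-0.24,-0.05,0,0,0,0.2]]'
python3 look.py scene top
```

```text
clock: 31.1
position: [0.4042, -0.3616, 0.3797]
tool_rot: [-3.142, -0.048, 1.573]
force: [-0.1, -0.3, -0.5]
grip_width: 0.0223
finger_force: 88.8
scene 164 [array([0.5213, 0.3728]), np.float64(0.0352)]
scene 155 [array([0.6123, 0.2415]), np.float64(0.03)]
-0.17 32 [ 0.0103  0.003  -0.165 ]
-0.15 75 [ 0.0108  0.0018 -0.1442]
-0.13 65 [ 0.011   0.0009 -0.1254]
-0.09 20 [ 0.0029  0.0004 -0.0852]
-0.07 23 [ 0.0034  0.001  -0.0647]
-0.05 96 [ 0.0105  0.0002 -0.0435]
top 78 [array([0.5193, 0.3726]), np.float64(0.0339)]
top 54 [array([0.6109, 0.2416]), np.float64(0.0292)]
```

```bash
python3 -m inch '[[-0.08,0,0.2,0,0,0,0.2],[-0.089,0,0.4,0,0,0,0.2],[-0.098,0,0.6,0,0,0,0.2],[-0.108,0,0.8,0,0,0,0.2],[-0.112,0,0.896,0,0,0,0.2],[-0.112,0,0.896,0,0,0,0.2],[-0.112,0,0.896,0,0,0,0.2]]'
python3 - <<'E'
from h import *
f=bot.grab_frame("scene"); P=cloud(f); p=bot.observe()["position"]; save(f,"s5")
q=P[(np.hypot(P[...,0]-p[0],P[...,1]-p[1])<.05)&(P[...,2]<p[2]-.02)&(P[...,2]>p[2]-.2)]
for lo in (-.07,-.06,-.05,-.03):
    t=q[(q[:,2]>p[2]+lo)&(q[:,2]<p[2]+lo+.01)]
    if len(t): print(lo,len(t),(t.mean(0)-p).round(4))
a=cv2.imread("pics/s5.png")[150:330,90:290]; cv2.imwrite("pics/s5c.png",cv2.resize(a,None,fx=3,fy=3))
E
```

```text
clock: 32.08
position: [0.4036, -0.3771, 0.2008]
tool_rot: [3.141, -0.046, 1.571]
force: [0.9, 0.2, -0.8]
grip_width: 0.0223
finger_force: 88.8
-0.07 17 [ 0.0028 -0.0001 -0.0657]
-0.06 6 [ 0.0094 -0.0009 -0.0544]
-0.05 99 [ 0.0091  0.0004 -0.0436]
-0.03 37 [ 0.0091  0.0005 -0.0255]
```

View pics/s5c.png

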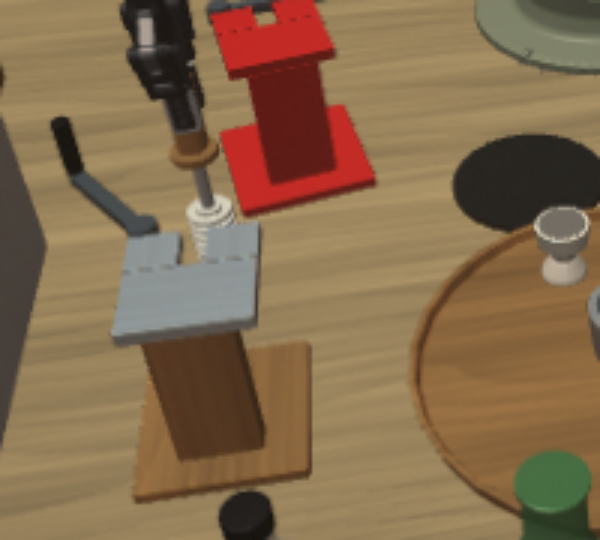

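Crop: the brush stands upright in front of the slot, with the neck at (203,185) in line with the slot at (185,240), and the lever is open. I slide it in.

```bash
python3 -m inch '[[0.005,0.1,0,0,0,0,0.2],[0.005,0.2,0,0,0,0,0.2],[0.005,0.3,0,0,0,0,0.2],[0.005,0.4,0,0,0,0,0.2],[0.005,0.47,0,0,0,0,0.2],[0.005,0.508,0,0,0,0,0.2],[0.005,0.508,0,0,0,0,0.2],[0.005,0.508,0,0,0,0,0.2]]'
python3 -m inch '[[0,0,0.015,0,0,0,0.2],[-0.001,0,0.03,0,0,0,0.2],[-0.002,0,0.038,0,0,0,0.2],[-0.002,0,0.038,0,0,0,0.2]]'
```

```text
clock: 33.12
position: [0.5042, -0.3763, 0.1999]
tool_rot: [-3.141, -0.047, 1.57]
force: [-0.3, 0.0, -1.1]
grip_width: 0.0222
finger_force: 88.8
clock: 33.62
position: [0.5045, -0.376, 0.1927]
tool_rot: [3.142, -0.048, 1.57]
force: [-3.4, 2.8, 8.8]
grip_width: 0.0219
finger_force: 90.5
```

```bash
python3 -m inch '[[0,0,0,0,0,0,0.35],[0,0,0,0,0,0,0.5],[0,0,0,0,0,0,0.5],[0,0,0,0,0,0,0.5],[0.005,0,-0.1,0,0,0,0.5],[0.01,0,-0.2,0,-0.03,0,0.5],[0.02,0,-0.4,0,-0.03,0,0.5],[0.025,0,-0.55,0,-0.03,0,0.5],[0.025,0,-0.55,0,-0.03,0,0.5],[0.025,0,-0.55,0,-0.03,0,0.5]]' 20
python3 - <<'E'
from h import *
o=bot.observe(); print(o["tool_rot"])
f=bot.grab_frame("scene"); P=cloud(f); save(f,"s6"); hsv=cv2.cvtColor(f["img"],cv2.COLOR_RGB2HSV)
h=(np.hypot(P[...,0]-.505,P[...,1]+.3755)<.04)&(hsv[...,1]>110)
for lo,hi in ((.145,.156),(.16,.18),(.18,.207),(.209,.22)):
    q=P[h&(P[...,2]>lo)&(P[...,2]<hi)]; print("handle",lo,len(q),q.mean(0).round(4))
n=(np.hypot(P[...,0]-.39,P[...,1]+.465)<.07)&(P[...,2]>.16)&(P[...,2]<.195)&(hsv[...,2]<90)
q=P[n];print("post",len(q),q.mean(0))
a=cv2.imread("pics/s6.png")[150:330,90:290]; cv2.imwrite("pics/s6c.png",cv2.resize(a,None,fx=3,fy=3))
E
```

```text
clock: 34.88
position: [0.5046, -0.376, 0.3018]
tool_rot: [-3.141, -0.0, 1.571]
force: [-0.2, -0.1, -0.6]
grip_width: 0.0428
finger_force: 0.0
[-3.14119947e+00 -3.86619486e-04  1.57071266e+00]
handle 0.145 105 [ 0.5133 -0.3744  0.1505]
handle 0.16 93 [ 0.5137 -0.3749  0.1702]
handle 0.18 129 [ 0.513  -0.3747  0.1938]
handle 0.209 75 [ 0.5073 -0.3761  0.2122]
post 166 [ 0.39311365 -0.4961159   0.17959388]
```

View pics/s6c.png

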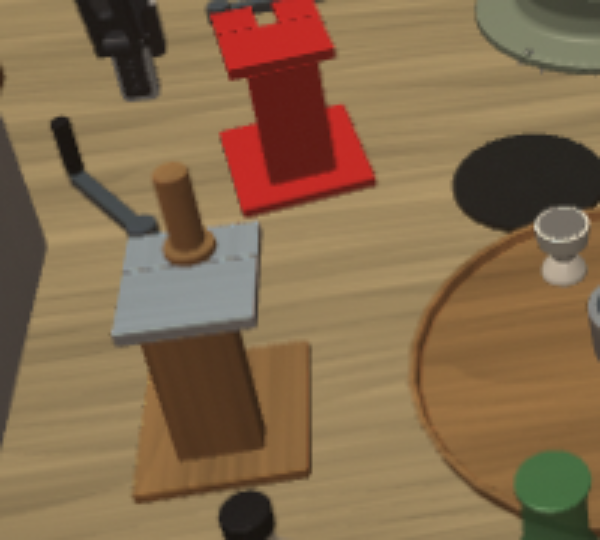

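Crop: the brush hangs in the fork with its collar seated at (188,245), exactly as at the start. Next I shut the lever.

```bash
python3 -m inch '[[-0.2,-0.25,0,0,0,0,0.4],[-0.4,-0.5,0,0,0,0,0.4],[-0.445,-0.5825,0,0,0,0,0.4],[-0.445,-0.5825,0,0,0,0,0.4],[-0.445,-0.5825,0.2,0,0,0,0.4],[-0.445,-0.5825,0.4,0,0,0,0.4],[-0.445,-0.5825,0.55,0,0,0,0.4],[-0.445,-0.5825,0.63,0,0,0,0.4],[-0.445,-0.5825,0.63,0,0,0,0.4]]' 
python3 -m inch '[[0,0,0,0,0,0,0.1],[0,0,0,0,0,0,0.1],[0,0,0,0,0,0,0.1],[0,0,0,0,0,0,0.1],[0,0,0,0,0,0,0.1],[0,0,0,0,0,0,0.1]]' 20
```

```text
clock: 36.05
position: [0.3887, -0.4646, 0.1757]
tool_rot: [-3.141, -0.001, 1.572]
force: [0.7, 0.5, -0.2]
grip_width: 0.0343
finger_force: 0.0
clock: 36.8
position: [0.3905, -0.4641, 0.1774]
tool_rot: [3.138, -0.001, 1.573]
force: [9.2, 7.2, -0.3]
grip_width: 0.0129
finger_force: 23.6
```

```bash
python3 -m inch '[[0.1,-0.029,0,0,0,0,0.1],[0.198,-0.054,0,0,0,0,0.1],[0.298,-0.057,0,0,0,0,0.1],[0.397,-0.04,0,0,0,0,0.1],[0.49,-0.002,0,0,0,0,0.1],[0.573,0.055,0,0,0,0,0.1],[0.643,0.127,0,0,0,0,0.1],[0.696,0.212,0,0,0,0,0.1],[0.726,0.29,0,0,0,0,0.1],[0.74,0.355,0,0,0,0,0.1],[0.744,0.405,0,0,0,0,0.1],[0.745,0.42,0,0,0,0,0.1],[0.745,0.42,0,0,0,0,0.1],[0.745,0.42,0,0,0,0,0.1]]'
```

```text
clock: 38.55
position: [0.4717, -0.3146, 0.1764]
tool_rot: [-3.14, -0.003, 1.571]
force: [-4.2, 9.4, -8.8]
grip_width: 0.0131
finger_force: 24.3
```

```bash
python3 -m inch '[[-0.005,0.01,0,0,0,0,0.1],[-0.005,0.018,0,0,0,0,0.1],[-0.005,0.018,0,0,0,0,0.1]]'
python3 -m inch '[[0,0,0,0,0,0,0.4],[0,0,0,0,0,0,0.4],[0,0,0,0,0,0,0.4],[0,0,-0.2,0,0,0,0.4],[0,0,-0.4,0,0,0,0.4],[0,0,-0.6,0,0,0,0.6],[0,0,-0.7,0,0,0,1],[0,0,-0.7,0,0,0,1],[0,0,-0.7,0,0,0,1]]'
python3 - <<'E'
from h import *
f0=np.load("/tmp/scene.npy",allow_pickle=True).item()
f=bot.grab_frame("scene"); P=cloud(f); hsv=cv2.cvtColor(f["img"],cv2.COLOR_RGB2HSV); save(f,"s7")
n=(np.hypot(P[...,0]-.47,P[...,1]+.316)<.03)&(P[...,2]<.195)&(hsv[...,2]<90)
for lo,hi in ((.152,.182),(.182,.195)): print(P[n&(P[...,2]>lo)&(P[...,2]<hi)].mean(0))
g=cv2.cvtColor(cv2.imread("pics/scene0.png"),cv2.COLOR_BGR2GRAY)[190:330,100:215].astype(int)
h=cv2.cvtColor(cv2.imread("pics/s7.png"),cv2.COLOR_BGR2GRAY)[190:330,100:215].astype(int)
d=np.abs(g-h)>25; print("diff px",d.sum(),np.argwhere(d).mean(0)+[190,100] if d.any() else '')
E
python3 look.py top scene
```

```text
clock: 38.92
position: [0.4725, -0.3146, 0.176]
tool_rot: [-3.135, -0.006, 1.57]
force: [-23.7, 17.4, 5.4]
grip_width: 0.0133
finger_force: 26.3
clock: 40.05
position: [0.4757, -0.317, 0.3157]
tool_rot: [-3.141, -0.0, 1.571]
force: [0.0, -0.7, -0.5]
grip_width: 0.0855
finger_force: 0.0
[ 0.47747666 -0.31493266  0.16753822]
[ 0.4745586  -0.31534194  0.18694474]
diff px 40 [222.1  174.65]
top 77 [array([0.5197, 0.3715]), np.float64(0.0336)]
top 57 [array([0.6113, 0.2399]), np.float64(0.0302)]
scene 168 [array([0.5211, 0.3711]), np.float64(0.0352)]
scene 159 [array([0.6116, 0.2403]), np.float64(0.0303)]
-0.17 50 [ 0.015  -0.022  -0.1649]
-0.15 32 [ 0.0058 -0.0056 -0.1448]
-0.13 31 [ 0.0019 -0.0047 -0.127 ]
```

```bash
python3 -m inch '[[0.25,0,0,0,0,0,1],[0.5,0,0,0,0,0,1],[0.75,0,0,0,0,0,1],[1,0,0,0,0,0,1],[1,0,0,0,0,0,1],[1,0,0,0,0,0,1]]' >/dev/null
python3 -m inch '[[0.25,0,0,0,0,0,1],[0.5,0,0,0,0,0,1],[0.75,0,0,0,0,0,1],[1,0,0,0,0,0,1],[1,0,0,0,0,0,1],[1,0,0,0,0,0,1]]' >/dev/null
python3 -m inch '[[0.25,0.05,0,0,0,0,1],[0.5,0.1,0,0,0,0,1],[0.75,0.15,0,0,0,0,1],[1,0.224,0,0,0,0,1],[1,0.224,0,0,0,0,1],[1,0.224,0,0,0,0,1]]'
python3 look.py top scene
python3 - <<'E'
from h import *
f=bot.grab_frame("wrist"); P=cloud(f); save(f,"w8")
for c,zt in (((.52,.375),.112),((.612,.241),.066)):
    q=P[(np.hypot(P[...,0]-c[0],P[...,1]-c[1])<.08)&(np.abs(P[...,2]-zt)<.005)]; print(len(q),[np.round(x,4) for x in cv2.minEnclosingCircle(q[:,:2].astype(np.float32))] if len(q) else '')
E
```

```text
clock: 42.45
position: [0.5215, 0.2807, 0.3161]
tool_rot: [-3.142, 0.001, 1.568]
force: [0.2, -0.2, -1.1]
grip_width: 0.0851
finger_force: 0.0
top 0 
top 56 [array([0.6106, 0.2403]), np.float64(0.0307)]
scene 170 [array([0.5201, 0.3723]), np.float64(0.0354)]
scene 155 [array([0.6123, 0.243 ]), np.float64(0.0318)]
869 [array([0.5206, 0.3732]), np.float64(0.0331)]
503 [array([0.612 , 0.2426]), np.float64(0.0293)]
```

```bash
python3 -m inch '[[0.23,-0.005,0,0,0,0,1],[0.46,-0.005,0,0,0,0,1],[0.46,-0.005,0,0,0,0,1],[0.46,-0.005,0.25,0,0,0,1],[0.46,-0.005,0.5,0,0,0,1],[0.46,-0.005,0.7,0,0,0,1],[0.46,-0.005,0.8,0,0,0,1],[0.46,-0.005,0.8,0,0,0,1]]' >/dev/null
python3 -m inch '[[0,0,0.2,0,0,0,1],[0,0,0.365,0,0,0,1],[0,0,0.365,0,0,0,1],[0,0,0.365,0,0,0,1],[0,0,0.365,0,0,0,0.9],[0,0,0.365,0,0,0,0.8],[0,0,0.365,0,0,0,0.6],[0,0,0.365,0,0,0,0.6],[0,0,0.365,0,0,0,0.6],[0,0,0.365,0,0,0,0.6]]' 35
```

```text
clock: 44.85
position: [0.5202, 0.3751, 0.0847]
tool_rot: [3.141, -0.001, 1.571]
force: [-4.0, -2.4, 14.7]
grip_width: 0.0658
finger_force: 35.3
```

```bash
python3 -m inch '[[0,0,-0.1,0,0,0,0.6],[0,0,-0.3,0,0,0,0.6],[0,0,-0.5,0,0,0,0.6],[0,0,-0.7,0,0,0,0.6],[-0.1,0,-0.83,0,0,0,0.6],[-0.3,0.01,-0.83,0,0,0,0.6],[-0.5,0.02,-0.83,0,0,0,0.6],[-0.7,0.04,-0.83,0,0,0,0.6],[-0.9,0.06,-0.83,0,0,0,0.6],[-1,0.08,-0.83,0,0,0,0.6],[-1,0.1,-0.83,0,0,0,0.6],[-1,0.1,-0.83,0,0,0,0.6]]'
python3 -m inch '[[-0.2,0,0,0,0,0,0.6],[-0.4,0,0,0,0,0,0.6],[-0.6,0,0,0,0,0,0.6],[-0.8,0,0,0,0,0,0.6],[-1,0,0,0,0,0,0.6],[-1,0,0,0,0,0,0.6],[-1,0,0,0,0,0,0.6]]'
python3 -m inch '[[-0.2,0,0,0,0,0,0.6],[-0.4,0,0,0,0,0,0.6],[-0.6,0,0,0,0,0,0.6],[-0.72,0,0,0,0,0,0.6],[-0.72,0,0,0,0,0,0.6],[-0.72,0,0,0,0,0,0.6]]'
python3 - <<'E'
from h import *
for n in ("scene","top"):
    f=bot.grab_frame(n); P=cloud(f); p=bot.observe()["position"]; save(f,n+"9")
    for c,z0,z1,nm in (((p[0],p[1]),.272,.285,"cuptop"),((p[0],p[1]),.175,.225,"cuplow"),((.541,-.074),.058,.069,"mortar"),((.612,.241),.061,.071,"small")):
        q=P[(np.hypot(P[...,0]-c[0],P[...,1]-c[1])<.046)&(P[...,2]>z0)&(P[...,2]<z1)]
        if len(q): print(n,nm,len(q),q.mean(0).round(4),[np.round(x,4) for x in cv2.minEnclosingCircle(q[:,:2].astype(np.float32))])
E
```

```text
clock: 46.35
position: [0.5399, 0.1758, 0.2496]
tool_rot: [3.141, -0.001, 1.572]
force: [0.4, 0.6, -1.8]
grip_width: 0.066
finger_force: 40.0
clock: 47.22
position: [0.5399, -0.0239, 0.2493]
tool_rot: [-3.141, -0.001, 1.572]
force: [-0.4, 0.4, -2.0]
grip_width: 0.0656
finger_force: 40.0
clock: 47.98
position: [0.5401, -0.1675, 0.2492]
tool_rot: [-3.141, -0.001, 1.573]
force: [0.7, 0.0, -3.3]
grip_width: 0.0659
finger_force: 40.0
scene cuptop 131 [ 0.5451 -0.176   0.2758] [array([ 0.548 , -0.1719]), np.float64(0.0379)]
scene cuplow 582 [ 0.5654 -0.1724  0.2009] [array([ 0.5496, -0.1715]), np.float64(0.0315)]
scene mortar 543 [ 0.5458 -0.0743  0.065 ] [array([ 0.5422, -0.0742]), np.float64(0.0353)]
scene small 158 [0.6129 0.2423 0.0652] [array([0.6117, 0.2416]), np.float64(0.0306)]
top small 58 [0.6109 0.2403 0.0651] [array([0.6108, 0.2414]), np.float64(0.0296)]
```

View pics/scene9.png

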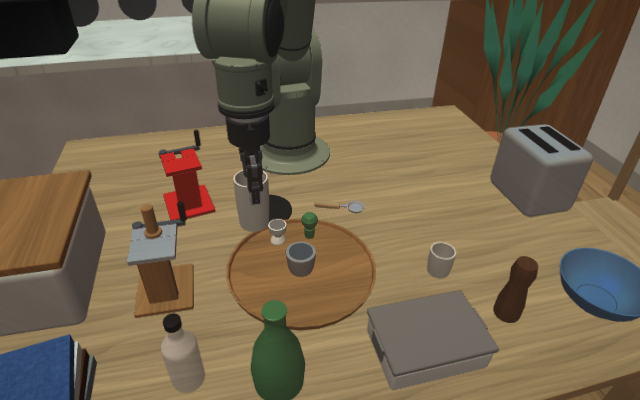

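Scene: the tumbler is held upright over the tray at (252,205), right of the mortar at (301,259). The lever is shut and the small tumbler is at (441,260). I lower it now.

```bash
python3 -m inch '[[0,0.004,0.2,0,0,0,0.6],[0,0.004,0.4,0,0,0,0.6],[0,0.004,0.6,0,0,0,0.6],[0,0.004,0.7,0,0,0,0.6],[0,0.004,0.75,0,0,0,0.6],[0,0.004,0.77,0,0,0,0.6],[0,0.004,0.78,0,0,0,0.6],[0,0.004,0.784,0,0,0,0.6],[0,0.004,0.784,0,0,0,0.6]]'
```

```text
clock: 49.2
position: [0.5407, -0.1693, 0.0929]
tool_rot: [3.141, 0.0, 1.571]
force: [0.0, 0.3, -1.2]
grip_width: 0.0659
finger_force: 40.1
```

```bash
python3 -m inch '[[0.008,0,0,0,0,0,0.6],[0.008,0,0.005,0,0,0,0.6],[0.008,0,0.008,0,0,0,0.6],[0.008,0,0.008,0,0,0,0.6]]'
python3 -m inch '[[0,0,0,0,0,0,0.7],[0,0,0,0,0,0,0.8],[0,0,0,0,0,0,0.9],[0,0,0,0,0,0,1],[0,0,0,0,0,0,1],[0,0,0,0,0,0,1],[0,0,-0.2,0,0,0,1],[0,0,-0.4,0,0,0,1],[0,0,-0.6,0,0,0,1],[0,0,-0.8,0,0,0,1],[0,0,-0.8,0,0,0,1]]'
cat > look2.py <<'E'
from h import *
import sys
for n in sys.argv[1:]:
    f=bot.grab_frame(n); P=cloud(f); save(f,"l"+n)
    for c,z0,z1,nm in (((.541,-.171),.115,.125,"tall"),((.541,-.074),.058,.069,"mortar"),((.612,.241),.061,.071,"small"),((.633,-.074),.068,.08,"smallplaced")):
        q=P[(np.hypot(P[...,0]-c[0],P[...,1]-c[1])<.046)&(P[...,2]>z0)&(P[...,2]<z1)]
        if len(q)>9: print(n,nm,len(q),q.mean(0).round(4),[np.round(x,4) for x in cv2.minEnclosingCircle(q[:,:2].astype(np.float32))])
E
python3 look2.py scene top
```

```text
clock: 49.7
position: [0.5407, -0.1685, 0.0926]
tool_rot: [3.14, 0.001, 1.57]
force: [-9.4, -1.2, 31.0]
grip_width: 0.0658
finger_force: 41.6
clock: 51.08
position: [0.5415, -0.1681, 0.2536]
tool_rot: [3.137, 0.001, 1.571]
force: [0.9, 0.2, -1.1]
grip_width: 0.0854
finger_force: 0.0
scene tall 210 [ 0.5425 -0.171   0.1193] [array([ 0.5413, -0.1716]), np.float64(0.0341)]
scene mortar 544 [ 0.546  -0.0744  0.0651] [array([ 0.5425, -0.0733]), np.float64(0.0354)]
scene small 160 [0.614  0.2422 0.0652] [array([0.6118, 0.2422]), np.float64(0.031)]
top small 64 [0.6107 0.2412 0.0646] [array([0.6098, 0.2416]), np.float64(0.0302)]
```

```bash
python3 -m inch '[[0.25,0,0,0,0,0,1],[0.5,0,0,0,0,0,1],[0.75,0.05,0,0,0,0,1],[1,0.15,0,0,0,0,1],[1,0.15,0,0,0,0,1],[1,0.15,0,0,0,0,1]]' >/dev/null
python3 -m inch '[[0.25,0.05,0,0,0,0,1],[0.5,0.1,0,0,0,0,1],[0.75,0.15,0,0,0,0,1],[0.8,0.2,0,0,0,0,1],[0.8,0.2,0,0,0,0,1]]'
python3 look2.py scene
python3 - <<'E'
from h import *
f=bot.grab_frame("wrist"); P=cloud(f)
q=P[(np.hypot(P[...,0]-.612,P[...,1]-.241)<.08)&(np.abs(P[...,2]-.066)<.005)]; print(len(q),[np.round(x,4) for x in cv2.minEnclosingCircle(q[:,:2].astype(np.float32))]); print(bot.observe()["position"])
E
```

```text
clock: 52.55
position: [0.6108, 0.1911, 0.2503]
tool_rot: [-3.141, 0.001, 1.57]
force: [-0.0, -0.4, -0.2]
grip_width: 0.0857
finger_force: 0.0
scene tall 215 [ 0.5423 -0.1715  0.1191] [array([ 0.5413, -0.1714]), np.float64(0.0348)]
scene mortar 548 [ 0.5457 -0.0743  0.065 ] [array([ 0.5416, -0.0736]), np.float64(0.0349)]
scene small 159 [0.6136 0.2419 0.0651] [array([0.6121, 0.2421]), np.float64(0.0307)]
760 [array([0.6118, 0.2429]), np.float64(0.0291)]
[0.61051714 0.18996586 0.2508025 ]
```

```bash
python3 -m inch '[[0.13,0.005,0,0,0,0,1],[0.26,0.005,0,0,0,0,1],[0.26,0.005,0.1,0,0,0,1],[0.26,0.005,0.3,0,0,0,1],[0.26,0.005,0.5,0,0,0,1],[0.26,0.005,0.7,0,0,0,1],[0.26,0.005,0.9,0,0,0,1],[0.26,0.005,1,0,0,0,1],[0.26,0.005,1,0,0,0,1]]'
python3 -m inch '[[0,0,0.03,0,0,0,1],[0,0,0.03,0,0,0,1],[0,0,0.03,0,0,0,0.8],[0,0,0.03,0,0,0,0.6],[0,0,0.03,0,0,0,0.5],[0,0,0.03,0,0,0,0.5],[0,0,0.03,0,0,0,0.5],[0,0,0.03,0,0,0,0.5]]' 35
python3 -m inch '[[0,0,-0.1,0,0,0,0.5],[0,0,-0.3,0,0,0,0.5],[0,0,-0.5,0,0,0,0.5],[-0.2,0,-0.7,0,0,0.1,0.5],[-0.4,0,-0.7,0,0,0.2,0.5],[-0.6,0,-0.7,0,0,0.3,0.5],[-0.8,0.05,-0.7,0,0,0.4,0.5],[-1,0.1,-0.7,0,0,0.5,0.5],[-1,0.1,-0.7,0,0,0.6,0.5],[-1,0.1,-0.7,0,0,0.7,0.5],[-1,0.1,-0.7,0,0,0.8,0.5],[-1,0.1,-0.7,0,0,0.9,0.5],[-1,0.1,-0.7,0,0,1,0.5],[-1,0.1,-0.7,0,0,1,0.5],[-1,0.1,-0.7,0,0,1,0.5]]'
```

```text
clock: 53.78
position: [0.611, 0.2446, 0.0502]
tool_rot: [-3.14, 0.001, 1.571]
force: [-0.0, -0.6, 0.6]
grip_width: 0.0851
finger_force: 0.0
clock: 54.78
position: [0.6118, 0.2445, 0.0457]
tool_rot: [3.141, -0.0, 1.571]
force: [-1.4, 0.1, 6.7]
grip_width: 0.0556
finger_force: 35.9
clock: 56.65
position: [0.6316, 0.0444, 0.1855]
tool_rot: [-3.141, -0.0, 0.004]
force: [-0.2, 0.0, -0.9]
grip_width: 0.0557
finger_force: 37.8
```

```bash
python3 -m inch '[[0.02,0.2,0,0,0,0,0.5],[0.027,0.4,0,0,0,0,0.5],[0.027,0.59,0,0,0,0,0.5],[0.027,0.59,0,0,0,0,0.5],[0.027,0.59,0,0,0,0,0.5]]'
python3 - <<'E'
from h import *
f=bot.grab_frame("scene"); P=cloud(f); p=bot.observe()["position"]
for z0,z1 in ((.14,.16),(.16,.18),(.19,.204),(.204,.215)):
    q=P[(np.hypot(P[...,0]-p[0],P[...,1]-p[1])<.046)&(P[...,2]>z0)&(P[...,2]<z1)]
    if len(q)>9: print(z0,len(q),q.mean(0).round(4),[np.round(x,4) for x in cv2.minEnclosingCircle(q[:,:2].astype(np.float32))])
E
```

```text
clock: 57.28
position: [0.637, -0.0732, 0.1851]
tool_rot: [-3.141, -0.0, 0.002]
force: [-0.2, -0.2, -1.6]
grip_width: 0.0556
finger_force: 38.0
0.14 164 [ 0.6552 -0.0766  0.1507] [array([ 0.6377, -0.0729]), np.float64(0.0265)]
0.16 313 [ 0.6411 -0.073   0.1712] [array([ 0.6407, -0.0727]), np.float64(0.0343)]
0.19 380 [ 0.6393 -0.0728  0.1971] [array([ 0.639 , -0.0725]), np.float64(0.0419)]
0.204 193 [ 0.6412 -0.0683  0.2075] [array([ 0.6435, -0.0716]), np.float64(0.0439)]
```

```bash
python3 -m inch '[[0,0,0.2,0,0,0,0.5],[0,0,0.4,0,0,0,0.5],[0,0,0.55,0,0,0,0.5],[0,0,0.62,0,0,0,0.5],[0,0,0.645,0,0,0,0.5],[0,0,0.655,0,0,0,0.5],[0,0,0.658,0,0,0,0.5],[0,0,0.658,0,0,0,0.5]]'
```

```text
clock: 58.32
position: [0.6372, -0.0737, 0.0539]
tool_rot: [-3.142, -0.001, -0.0]
force: [0.5, 1.0, -0.5]
grip_width: 0.0558
finger_force: 38.0
```

```bash
python3 -m inch '[[0,0,0.003,0,0,0,0.5],[0,0,0.006,0,0,0,0.5],[0,0,0.006,0,0,0,0.5]]'
python3 -m inch '[[0,0,0,0,0,0,0.7],[0,0,0,0,0,0,0.75],[0,0,0,0,0,0,0.85],[0,0,0,0,0,0,0.95],[0,0,0,0,0,0,0.95],[0,0,-0.2,0,0,0,0.95],[0,0,-0.4,0,0,0,0.95],[0,0,-0.6,0,0,0,0.95],[0,0.2,-0.9,0,0,0,0.95],[-0.2,-0.5,-1,0,0,0,0.95],[-0.4,-1,-1,0,0,0,0.95],[-0.4,-1,-1,0,0,0,0.95],[-0.4,-1,-1,0,0,0,0.95],[-0.4,-1,-1,0,0,0,0.95]]'
python3 look2.py scene top
python3 -m inch '[[-0.2,-0.25,0,0,0,0,0.95],[-0.4,-0.5,0,0,0,0,0.95],[-0.4,-0.75,0,0,0,0,0.95],[-0.4,-1,0,0,0,0,0.95],[-0.4,-1,0,0,0,0,0.95]]'
python3 look2.py scene top
```

```text
clock: 58.7
position: [0.6375, -0.0736, 0.0536]
tool_rot: [-3.141, -0.002, -0.0]
force: [-5.1, 2.8, 18.7]
grip_width: 0.0559
finger_force: 39.2
clock: 60.45
position: [0.5555, 0.1319, 0.252]
tool_rot: [-3.14, 0.001, 0.008]
force: [0.5, -0.7, -0.1]
grip_width: 0.0813
finger_force: 0.0
scene tall 210 [ 0.5418 -0.1714  0.1191] [array([ 0.5415, -0.1719]), np.float64(0.0339)]
scene mortar 546 [ 0.546  -0.074   0.0651] [array([ 0.542 , -0.0748]), np.float64(0.0351)]
scene smallplaced 215 [ 0.6375 -0.0731  0.0728] [array([ 0.6352, -0.0718]), np.float64(0.0299)]
top tall 67 [ 0.5398 -0.1704  0.1189] [array([ 0.5388, -0.172 ]), np.float64(0.0333)]
top mortar 332 [ 0.5394 -0.0746  0.0631] [array([ 0.5398, -0.0741]), np.float64(0.0341)]
top smallplaced 70 [ 0.6349 -0.0712  0.0723] [array([ 0.6335, -0.0726]), np.float64(0.0301)]
clock: 61.18
position: [0.4771, 0.3286, 0.2515]
tool_rot: [3.141, -0.0, 0.003]
force: [-0.6, -1.8, 0.2]
grip_width: 0.0809
finger_force: 0.0
scene tall 213 [ 0.5419 -0.1718  0.1191] [array([ 0.5406, -0.1715]), np.float64(0.0344)]
scene mortar 546 [ 0.5459 -0.0744  0.065 ] [array([ 0.542 , -0.0728]), np.float64(0.0352)]
scene smallplaced 216 [ 0.6366 -0.0726  0.0729] [array([ 0.6357, -0.0718]), np.float64(0.0298)]
top tall 72 [ 0.5402 -0.1725  0.1185] [array([ 0.539 , -0.1722]), np.float64(0.034)]
top mortar 324 [ 0.5396 -0.0736  0.0633] [array([ 0.5402, -0.0739]), np.float64(0.0346)]
top smallplaced 65 [ 0.6356 -0.0729  0.0726] [array([ 0.6329, -0.0713]), np.float64(0.03)]
```

View pics/lscene.png

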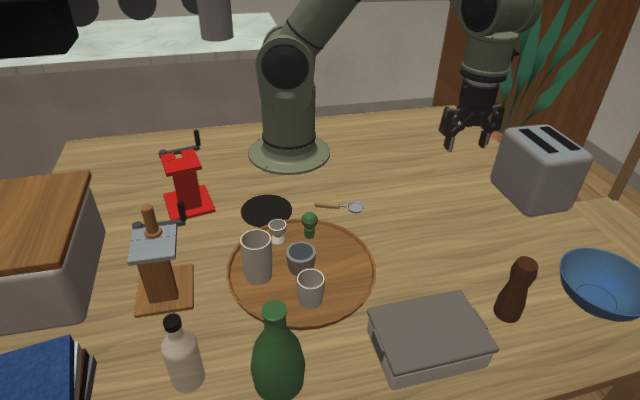

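View pics/ltop.png

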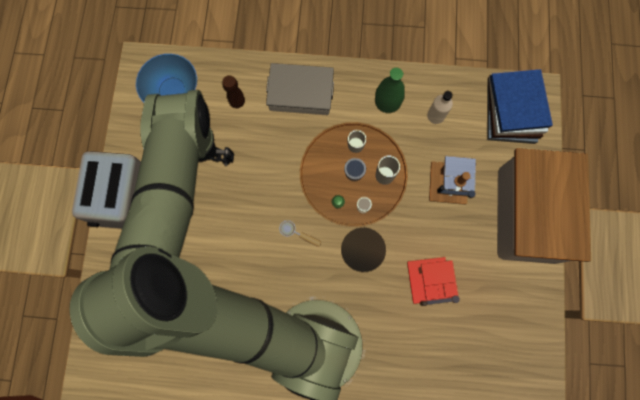

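Both views agree: the tall tumbler stands right of the mortar at top-view (389,168) and the small one behind it at (357,140), with gaps of about 31 mm. The brush hangs in its stand, the lever is shut, and the egg cup and stopper haven't moved.

```bash
python3 -c "
from workcell import bot
print(bot.job_done())"
```

```text
the job is handed in; nothing more can be done
None
```

The job is handed in at about 61 s: the tall and small tumblers (the middle one was absent) are brushed in order and stand about 31 mm clear of the mortar, and the brush hangs in its fork with the lever shut; I brushed the tall one twice because it had moved about 2 cm after its first brushing.

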